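Weigh-sort brass castings and shut the kiln

TASK

Use the beam balance to find out which of the cast brass links are full weight and which are light: laid in the middle of the empty front pan, a full-weight link sinks that pan below level and a light one does not. Lay the full-weight links in the little open kiln and the light ones in the white dish, and once all are sorted swing the kiln's top door shut until it snaps home on its catch. Leave the dropper bottle standing.

Things in the scene. Friction and masses are not known exactly. Their poses are not given: they have to be found in the camera images.
- link_1: brass casting, one of 3 or 4 alike, flat on the bench at the left: bar 16 mm wide, 24 mm high, between two round bosses 25 mm across, 26 mm high, 62 mm apart; 87 mm long over all. Origin: centre of underside; x along its length, z up. Weighs about 0.24 kg (full) or 0.14 kg (light); neither looks nor number tell which. Grip across the bar, midway.
- link_2: brass casting, one of 3 or 4 alike, flat on the bench at the left: bar 16 mm wide, 24 mm high, between two round bosses 25 mm across, 26 mm high, 62 mm apart; 87 mm long over all. Origin: centre of underside; x along its length, z up. Weighs about 0.24 kg (full) or 0.14 kg (light); neither looks nor number tell which. Grip across the bar, midway.
- link_3: brass casting, one of 3 or 4 alike, flat on the bench at the left: bar 16 mm wide, 24 mm high, between two round bosses 25 mm across, 26 mm high, 62 mm apart; 87 mm long over all. Origin: centre of underside; x along its length, z up. Weighs about 0.24 kg (full) or 0.14 kg (light); neither looks nor number tell which. Grip across the bar, midway.
- link_4: brass casting, one of 3 or 4 alike, flat on the bench at the left: bar 16 mm wide, 24 mm high, between two round bosses 25 mm across, 26 mm high, 62 mm apart; 87 mm long over all. Origin: centre of underside; x along its length, z up. Weighs about 0.24 kg (full) or 0.14 kg (light); neither looks nor number tell which. Grip across the bar, midway.
- balance: beam balance, green base 120 x 76 mm, fixed to the bench; origin under its centre, own x points from the front (empty) pan to the rear pan, which carries a fixed dark steel reference weight. Brass beam 200 mm long, its axis along y, 56 mm above the origin; a flat steel pan (100 mm across, 4 mm thick, no rim) is fixed on each end and tilts with it.
- pan (a point): centre of the top face of the front, empty pan, the one nearer the robot; 100 mm along the beam from its axis, about 80 mm above the bench when level and 12 mm higher when empty. Lay a link here within 10 mm of centre, its length across the beam (along the balance's y).
- beam (a joint): tilt of the beam, rad: 0 level, positive = front pan down, negative = front pan up; stops at -0.12 and +0.12. Empty it rests at -0.12. With a link centred on the front pan and let go it settles within 1 s: full weight at +0.04 to +0.12 (front pan low), light at -0.12 to -0.04.
- reject_dish: white round enamel dish, 138 mm across, 28 mm high, loose; inner floor 5 mm up, about 110 mm across inside. Origin at the centre of its underside.
- kiln: small cold bench kiln, a grey box open at the top, 140 mm (own x) by 128 mm (own y) and 60 mm high, fixed to the bench; origin under its centre.
- kiln_in (a point): centre of the kiln's inner floor, 14 mm above the bench, with the kiln's axes. The chamber is 124 mm (x) by 112 mm (y), its walls 8 mm thick and 46 mm high above this floor. Two links fit side by side, lengthwise along y, at x = -27 and +27 mm.
- kiln_door (a joint): angle of the kiln's top door, rad: 0 shut and seated on its catch, pi/2 upright; starts open at 1.6 to 1.8, leaning away from the kiln. The hinge is stiff (0.24 N m): the door stays where it is left. A spring roller catch at the free edge resists from about 0.06 to 0.02; 5 to 10 N, pressed down near that edge, snaps it past, to below 0.01.
- door_hinge (a point): middle of the door's hinge line, on the kiln's top edge at its -y (right-hand) side, 60 mm above the bench; the hinge runs along the kiln's x. The door panel is 140 mm along the hinge, 10 mm thick (1 to 11 mm on the outer side of the hinge line) and reaches 135 mm from the hinge.
- door_push (a point): point in the middle of the door's outer face (its top when shut), 105 mm from the hinge and 30 mm from the free edge; its own y points from the hinge to the free edge, its own z out of the outer face. Good place to push.
- dropper_bottle: white dropper bottle, 47 mm across, 136 mm tall, standing behind the kiln; origin under its centre. To be left standing.

How it is judged:
By the outcome, as a careful person would: the job done as asked, in the order asked, and still so for the second after the job is handed in, with the robot touching nothing.
Of link_1, link_2, link_3, link_4 only 3 to 4 are there at a start; the rules pass over those that are not, and their reading is None.
At some moment in a run one of link_1, link_2, link_3, link_4 may be knocked a few centimetres aside while the robot is not near it.
Once in a run the grip may slacken for a moment while it holds something.
It also fails if it takes over 210 s, if anything falls off the work surface, if the arm or the gripper's body presses on something with over 40 N, if the wrist force passes 120 N, or if a joint passes its speed limit or range.

ROBOT

A 6-joint arm with a two-finger parallel gripper is mounted at the origin on a cart in front of the work surface, level with it; the furniture and walls round the work are solid. World frame = base frame: x ahead of the robot, y to its left, z up, the work surface at z = 0. Lengths are in mm, angles in degrees, forces in N, time in s.
With the tool pointing down it reaches from about 350 to 850 mm from the base axis. Payload 8.1 kg.
Tool frame: the origin (TCP) lies midway between the tips of the shut fingers; the grasp point (between the pads) lies 19 mm behind it (r.grip_point_offset is the distance from the TCP to the grasp point, in mm); z points along the fingers, y is the line along which they close (so a half turn about z gives the same grasp; the last joint's range is limited). The gripper opens to 85 mm and grips with 20 to 120 N. Pads are 22 mm wide; open, the fingers measure 114 mm over their backs; the gripper's body (76 mm by 85 mm) begins 54 mm behind the grasp point. The pads swing forward as they close: fully open they stand 13 mm farther back than shut.
Start: joints at [70.107, 7.471, 85.268, -0, 87.261, -4.893], TCP at [155.27, 579.566, 231.292] pointing down, gripper open.
Joint ranges: [-169.43, 169.43], [-51.17, 129.36], [1.28, 143.12], [-76.62, 256.62], [0, 156.53], [-152.29, 152.29]. Speed limits (degrees/s): [136.94, 136.94, 159.86, 180, 180, 180].

INTERFACE

Orientations are given as [roll, pitch, yaw] about the fixed x, y, z axes, in that order (R = Rz(yaw) Ry(pitch) Rx(roll)).
In Python, from bench import r gives the robot as it stands.
- The arm moves only by the shell command python3 -m inch 'ROWS' [FORCE]. ROWS is JSON, one flat list of numbers, 7 for each row, row after row: the shift along the world's x, y, z in m, then the turn, a rotation vector about the world's x, y, z in degrees, then the closure in counts, from 0 (fully open) to 255 (shut). A call has 1 to 10 rows; each row shifts and turns the commanded pose from where the row before left it; what a row does not reach is not made up. A row lasts 1/10 s, in which the tool goes at most 50 mm and 8.59 degrees, less where a joint would pass 70% of its speed; a pose out of reach is approached as far as the arm can. A call with a gripper value outside its range is refused whole. The fingers move at their own pace and stop on an object; FORCE is the grip in N (left out, the last holds). Time passes only in rows, so rows that do not move let the fingers close. It gives the time, the measured TCP pose, the force and the opening at its end, in the units of the state.
- r.sense(): the state, without advancing time (a new reading comes with each control period).
- r.snapshot(name): name is "scene" or "side" or "wrist"; returns (picture, depth): 384x512x3 uint8, red, green, blue; 384x512 float32, mm along the optical axis (not along the pixel's ray), 0 where there is no reading.
- r.get_calibration(name): a dict with "fovy" (degrees; the focal length in pixels is half the picture's height over the tangent of half this angle, whatever the lens; pixels are square), "cx", "cy" (the principal point, pixels), "position" and "rotation" of the camera in the world; the wrist camera has in their place "tool_from_camera" (4x4, takes a point from camera to tool coordinates, whose origin is the TCP and whose axes are the flange's). Camera axes: x right, y up, looking along -z (the intrinsics and any distortion apply to the point x, -y, -z); pixel columns grow to the right and rows downward; lengths in mm; the calibration is good to about 2 mm. A picture is of the moment at which its call begins: read the wrist's pose just before it. get_calibration takes no time and is no camera call.
- r.hand_in(): hands the job in, once; it reports no verdict.
The state is a dict: "time": time; "joint_pos": joint angles; "qd": joint speeds; "joint_efforts": joint torques, N m; "tool_pos": TCP position; "tcp_rot": TCP orientation; "ft_force": force on the tool from outside, world axes, zero at the start; "wrist_torque": the same for the moment, N m; "finger_gap": finger opening in mm.
Only numpy, scipy, OpenCV 4.12 (cv2) and the standard library are available. Lean on these libraries where they do the work, as an engineer would, in place of code of your own. Each camera call takes 0.05 s, during which the arm holds its last target. There are 200 camera calls.

## Working session

There is one attempt and no reset: what is moved stays moved. The work goes in short steps, Python scripts to look and compute and a shell command to move; the robot and the scene stay as the last step left them, time stands still between calls to the robot, and variables do not carry over. Pictures are saved under pics/ and viewed, on a budget of 14 in all, crops included, one or two more only if the job needs it, and the job is handed in when it is done.

```bash
ls; mkdir -p pics; cat > h.py <<'E'
from bench import r
import numpy as np, cv2
from scipy.spatial.transform import Rotation as R
def snap(name):
    s=r.sense(); p,d=r.snapshot(name); c=r.get_calibration(name)
    if name=='wrist':
        T=np.eye(4);T[:3,:3]=R.from_euler('xyz',s['tcp_rot'],degrees=True).as_matrix();T[:3,3]=s['tool_pos']
        M=T@np.array(c['tool_from_camera'])
    else:
        M=np.eye(4)
        ro=np.array(c['rotation'],float)
        M[:3,:3]=ro if ro.shape==(3,3) else R.from_euler('xyz',ro,degrees=True).as_matrix()
        M[:3,3]=c['position']
    f=192/np.tan(np.radians(c['fovy'])/2)
    v,u=np.mgrid[:384,:512]
    P=np.stack([(u-c['cx'])/f*d,-(v-c['cy'])/f*d,-d],-1)
    W=P@M[:3,:3].T+M[:3,3]
    W[d==0]=np.nan
    return p,d,W,s
def save(p,n,k=1.5): cv2.imwrite('pics/'+n,cv2.resize(p[:,:,::-1],None,fx=k,fy=k))
E
python3 - <<'E'
from h import *
for n in('scene','side'):
    p,d,W,s=snap(n); np.savez(n,p=p,W=W); c=r.get_calibration(n); print(c,np.isfinite(W).mean())
    save(p,n+'0.png')
print(s)
E
```

```text
pics
{'fovy': 42.88372246447813, 'cx': 249.04988924165835, 'cy': 192.81419043292163, 'position': array([  75.20487947,  636.98001425, 1277.6267375 ]), 'rotation': array([  35.24427576,    0.93997335, -144.53526441])} 0.9959615071614584
{'fovy': 49.72812607494242, 'cx': 256.93246121518496, 'cy': 187.5300618365321, 'position': array([ 103.25504653,  651.03134024, 1275.63032823]), 'rotation': array([  34.22098229,   -0.15446601, -144.28544076])} 0.99566650390625
{'time': 0.05, 'joint_pos': array([ 7.01088266e+01,  7.51488522e+00,  8.53301453e+01, -8.75660323e-04,
        8.72631102e+01, -4.89258334e+00]), 'qd': array([-0.02798106, -0.09132533, -0.00823492, -0.00880617, -0.00348278,
        0.10885353]), 'joint_efforts': array([ 6.43160456e-04, -5.71379113e+01, -5.02329719e+01, -3.48300737e-04,
        9.13294614e-03, -1.98482570e-05]), 'tool_pos': array([155.06298214, 579.03102263, 230.23847589]), 'tcp_rot': array([-1.79892179e+02, -8.35170200e-03,  1.65001445e+02]), 'ft_force': array([-0.177544  ,  0.22809515,  0.17682154]), 'wrist_torque': array([-0.01963847,  0.02464486,  0.00558643]), 'finger_gap': 85.50231043364133}
```

View pics/scene0.png

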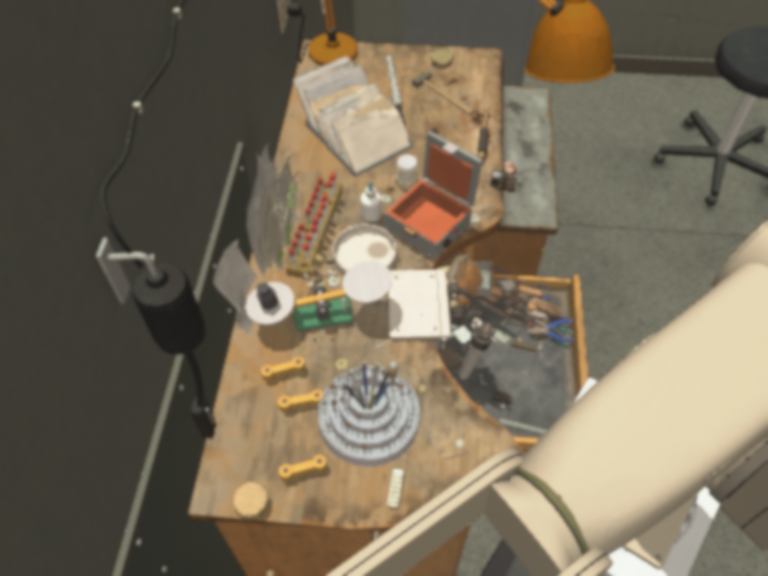

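View pics/side0.png

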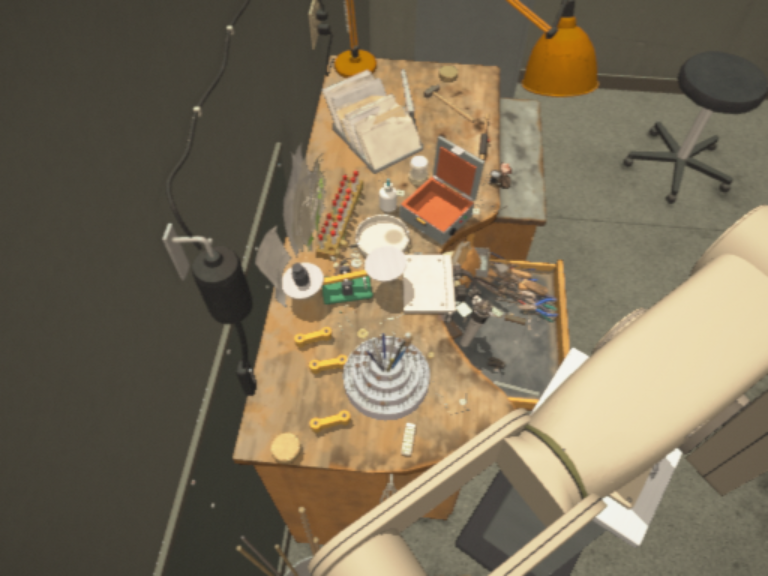

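Three links show (side view 1.5x: (313,337), (328,363), (330,421)); balance at (345,285) with the empty pan at (386,264), dish at (383,236), kiln at (440,205) with its door standing open beyond, and dropper bottle at (388,195). A stepped tower stands at (386,375).

```bash
python3 - <<'E'
from h import *
for n in('scene','side'):
    z=np.load(n+'.npz');p=z['p'];W=z['W']
    hsv=cv2.cvtColor(p,cv2.COLOR_RGB2HSV)
    print(n)
    m=((hsv[...,0]>12)&(hsv[...,0]<30)&(hsv[...,1]>130)&(hsv[...,2]>150)&(W[...,2]>12)&(W[...,2]<120)).astype(np.uint8)
    k,l,st,ce=cv2.connectedComponentsWithStats(m)
    for i in range(1,k):
        if st[i,4]>40:
            q=W[l==i]; c=np.nanmean(q,0); e,v=np.linalg.eigh(np.cov(q[:,:2].T)); print('yel',ce[i].round(),st[i,4],c.round(),np.degrees(np.arctan2(v[1,1],v[0,1])).round(1),np.sqrt(e).round(1))
    def reg(nm,m):
        k,l,st,ce=cv2.connectedComponentsWithStats(m.astype(np.uint8))
        for i in range(1,k):
            if st[i,4]>100:
                q=W[l==i]; rc=cv2.minAreaRect(q[:,:2].astype(np.float32)); print(nm,ce[i].round(),st[i,4],np.nanmedian(q,0).round(),np.round(rc[0]),np.round(rc[1]),round(rc[2],1),'z',np.nanpercentile(q[:,2],[2,98]).round())
    reg('green',(hsv[...,0]>55)&(hsv[...,0]<90)&(hsv[...,1]>120)&(W[...,2]>0))
    reg('red',((hsv[...,0]<10)|(hsv[...,0]>172))&(hsv[...,1]>120)&(W[...,2]>8)&(W[...,2]<30))
    reg('door',((hsv[...,0]<10)|(hsv[...,0]>172))&(hsv[...,1]>120)&(W[...,2]>62)&(W[...,2]<300)&(W[...,0]>300))
    reg('white80',(hsv[...,1]<50)&(hsv[...,2]>150)&(W[...,2]>70)&(W[...,2]<115)&(W[...,0]>200))
    reg('dish',(hsv[...,1]<70)&(hsv[...,2]>140)&(W[...,2]>18)&(W[...,2]<40)&(W[...,0]>200))
    reg('tall',(W[...,2]>115)&(W[...,2]<400)&(W[...,0]>200)&(W[...,1]<400))
    reg('tower',(W[...,2]>25)&(W[...,2]<400)&(W[...,0]>200)&(W[...,1]>140)&(W[...,1]<700))
    f={'scene':(282,367),'side':(267,345)}
E
```

```text
scene
yel [221.  32.] 359 [1169. -664.   23.] 45.6 [27.8 36.6]
yel [212. 198.] 135 [671.  28.  61.] -135.5 [ 5.  28.9]
yel [188. 244.] 172 [645. 180.  25.] 52.0 [ 6.2 24.6]
yel [199. 266.] 165 [575. 215.  25.] 48.5 [ 5.9 22.9]
yel [202. 311.] 212 [485. 316.  25.] 50.8 [ 6.2 24.7]
red [286. 143.] 683 [ 628. -318.   16.] [ 625. -315.] [ 90. 112.] 86.3 z [10. 28.]
door [299. 114.] 626 [ 610. -362.  127.] [ 612. -362.] [ 17. 108.] 86.9 z [ 78. 172.]
white80 [222.  59.] 1133 [1013. -465.   96.] [ 985. -469.] [172. 206.] 67.5 z [ 75. 111.]
white80 [245. 187.] 717 [599. -45.  92.] [600. -44.] [ 97. 102.] 34.7 z [84. 99.]
white80 [189. 200.] 165 [715.  78.  73.] [721.  78.] [41. 90.] 47.3 z [ 70. 100.]
white80 [247. 273.] 513 [426. 184.  84.] [438. 177.] [107.  78.] 38.6 z [ 77. 110.]
dish [247.  98.] 423 [ 849. -401.   28.] [ 890. -431.] [176. 142.] 75.0 z [18. 40.]
dish [242. 161.] 181 [ 711. -177.   25.] [ 693. -156.] [137. 125.] 41.5 z [18. 31.]
dish [245. 288.] 618 [403. 215.  36.] [434. 183.] [184. 145.] 36.5 z [30. 40.]
tall [148. 131.] 9381 [862.  59. 249.] [ 955. -143.] [  72. 1247.
[... 1658 characters left out ...]
175.] [138.  90.] 3.3 z [18. 35.]
dish [257. 262.] 399 [406. 218.  37.] [435. 181.] [183. 151.] 40.4 z [21. 40.]
tall [178. 119.] 7092 [886.   7. 249.] [ 976. -207.] [  86. 1376.] 30.1 z [120. 394.]
tall [233.  11.] 110 [1186. -676.  176.] [1188. -678.] [28. 39.] 55.0 z [120. 228.]
tall [373.  47.] 1499 [ 480. -573.  356.] [ 483. -593.] [180. 126.] 20.1 z [303. 398.]
tall [305. 108.] 623 [ 607. -365.  163.] [ 612. -362.] [ 35. 143.] 86.1 z [117. 204.]
tall [267. 232.] 116 [429. 145. 137.] [427. 142.] [26. 97.] 10.9 z [116. 181.]
tower [134. 276.] 9894 [604. 509. 248.] [624. 405.] [ 84. 653.] 29.5 z [ 37. 394.]
tower [252. 253.] 2135 [439. 199.  64.] [482. 200.] [120. 253.] 89.9 z [ 27. 160.]
```

```bash
python3 -m inch '[0.033,-0.026,0,0,0,-8,0, 0.033,-0.026,0,0,0,-8,0, 0.033,-0.026,0,0,0,-8,0, 0.033,-0.026,0,0,0,-8,0, 0.033,-0.026,0,0,0,-8,0, 0.033,-0.026,0,0,0,-8,0, 0.033,-0.026,0,0,0,-8,0, 0.033,-0.026,0,0,0,-8,0, 0.033,-0.026,0,0,0,-8,0, 0.033,-0.026,0,0,0,-8,0]' 40
python3 -m inch '[0,0,0,0,0,-8,0, 0,0,0,0,0,-8,0, 0,0,0,0,0,-8,0, 0,0,0,0,0,-8,0, 0,0,0,0,0,-1,0,0,0,0,0,0,0,0]'
cat >> h.py <<'E'
def links(W,p,zmin=12,zmax=40,amin=300):
    hsv=cv2.cvtColor(p,cv2.COLOR_RGB2HSV)
    m=((hsv[...,0]>12)&(hsv[...,0]<32)&(hsv[...,1]>110)&(hsv[...,2]>110)&(W[...,2]>zmin)&(W[...,2]<zmax)).astype(np.uint8)
    k,l,st,ce=cv2.connectedComponentsWithStats(m)
    for i in range(1,k):
        if st[i,4]>amin:
            q=W[l==i]; rc=cv2.minAreaRect(q[:,:2].astype(np.float32)); e,v=np.linalg.eigh(np.cov(q[:,:2].T))
            print('link',ce[i].round(),st[i,4],'c',np.round(rc[0],1),'sz',np.round(rc[1]),'ang',(np.degrees(np.arctan2(v[1,1],v[0,1]))%180).round(1),'z',np.nanpercentile(q[:,2],[5,50,95]).round(1))
def tcp(s=None):
    s=s or r.sense(); print('t',round(s['time'],2),'tcp',s['tool_pos'].round(1),'rpy',s['tcp_rot'].round(1),'gap',round(s['finger_gap'],1),'F',s['ft_force'].round(1))
E
python3 - <<'E'
from h import *
p,d,W,s=snap('wrist'); save(p,'w1.png'); links(W,p); tcp(s)
E
```

```text
time: 1.1
tool_pos: [486.2, 318.2, 230.8]
tcp_rot: [-180.0, 0.0, 84.7]
ft_force: [0.6, 1.8, -0.5]
finger_gap: 85.5
time: 1.7
tool_pos: [485.1, 319.5, 230.9]
tcp_rot: [-180.0, 0.0, 52.2]
ft_force: [-0.2, -0.5, 0.4]
finger_gap: 85.7
link [260. 168.] 1158 c [487.7 315.9] sz [86. 24.] ang 51.6 z [23.8 26.1 27.6]
link [447. 177.] 1425 c [646.7 179.4] sz [86. 25.] ang 52.8 z [14.7 25.5 27.4]
link [376. 192.] 1311 c [574.7 213. ] sz [86. 24.] ang 47.4 z [15.2 25.7 27.4]
t 1.7 tcp [485.1 319.5 230.9] rpy [-180.     0.    52.2] gap 85.7 F [-0.2 -0.5  0.4]
```

View pics/w1.png

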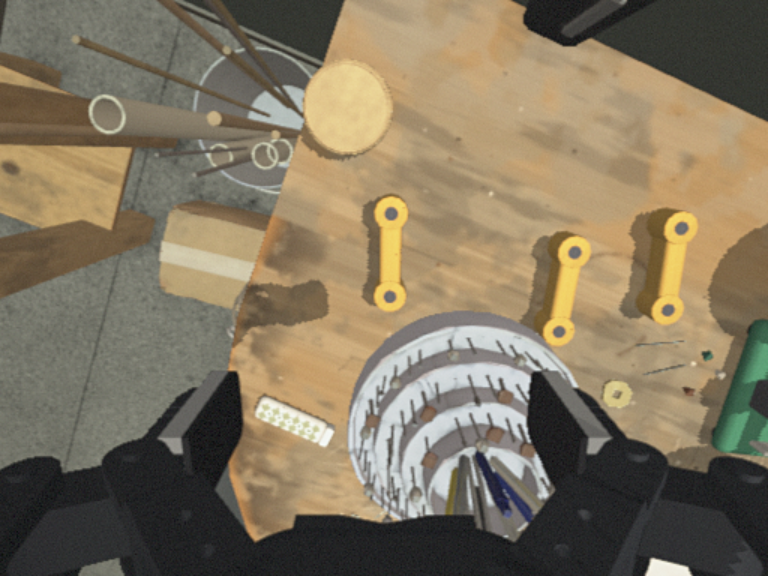

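Wrist view: link C upright at (390,252), B at (566,290), A at (672,268), tower beneath; only three links. Descend on C.

```bash
python3 -m inch '[0.0026,-0.0036,-0.045,0,0,0,0, 0,0,-0.045,0,0,0,0, 0,0,-0.045,0,0,0,0, 0,0,-0.04,0,0,0,0, 0,0,-0.03,0,0,0,0, 0,0,-0.015,0,0,0,0, 0,0,-0.006,0,0,0,0,0,0,0,0,0,0,0]' 
python3 -m inch '[0,0,0,0,0,0,255, 0,0,0,0,0,0,255, 0,0,0,0,0,0,255, 0,0,0,0,0,0,255, 0,0,0,0,0,0,255,0,0,0,0,0,0,255,0,0,0,0,0,0,255,0,0,0,0,0,0,255]' 60
```

```text
time: 2.55
tool_pos: [488.1, 316.1, 5.6]
tcp_rot: [180.0, -0.0, 52.1]
ft_force: [0.5, 0.6, -0.1]
finger_gap: 85.3
time: 3.35
tool_pos: [488.4, 316.3, 6.0]
tcp_rot: [180.0, -0.1, 52.0]
ft_force: [-0.8, -0.7, 6.1]
finger_gap: 14.8
```

```bash
python3 -m inch '[0,0,0.015,0,0,0,255, 0,0,0.04,0,0,0,255, 0,0,0.045,0,0,0,255, 0,0,0.045,0,0,0,255,0,0,0.045,0,0,0,255,0,0,0.035,0,0,0,255,0.007,-0.03,0,0,0,8,255,0.01,-0.035,0,0,0,8,255,0.012,-0.036,0,0,0,8,255,0.012,-0.036,0,0,0,8,255]' 
python3 -m inch '[0.012,-0.036,0,0,0,8,255,0.012,-0.036,0,0,0,8,255,0.012,-0.036,0,0,0,8,255,0.012,-0.036,0,0,0,8,255,0.011,-0.035,0,0,0,8,255,0.007,-0.025,0,0,0,8,255,0.005,-0.015,0,0,0,3,255,0,0,0,0,0,0,255]' 
python3 - <<'E'
from h import *
p,d,W,s=snap('wrist'); save(p,'w2.png'); links(W,p); tcp(s); np.savez('w2',p=p,W=W)
hsv=cv2.cvtColor(p,cv2.COLOR_RGB2HSV)
m=(hsv[...,1]<60)&(hsv[...,2]>120)&(W[...,2]>75)&(W[...,2]<115)
k,l,st,ce=cv2.connectedComponentsWithStats(m.astype(np.uint8))
for i in range(1,k):
    if st[i,4]>800:
        q=W[l==i]; rc=cv2.minEnclosingCircle(q[:,:2].astype(np.float32)); print('pan',ce[i].round(),st[i,4],rc,np.nanpercentile(q[:,2],[2,50,98]))
E
```

```text
time: 4.35
tool_pos: [528.6, 177.7, 230.9]
tcp_rot: [-180.0, 0.0, 84.4]
ft_force: [0.8, -0.2, -1.9]
finger_gap: 14.9
time: 5.15
tool_pos: [599.8, -42.2, 230.5]
tcp_rot: [-180.0, -0.0, 134.9]
ft_force: [0.3, -0.1, -1.3]
finger_gap: 14.3
link [446.  47.] 1597 c [646.8 178.6] sz [86. 24.] ang 52.7 z [23.9 26.2 27.8]
link [360. 267.] 961 c [781.6 -45. ] sz [51. 59.] ang 68.3 z [24.9 26.6 27.8]
t 5.15 tcp [599.8 -42.2 230.5] rpy [-180.    -0.   134.9] gap 14.3 F [ 0.3 -0.1 -1.3]
pan [254. 173.] 5757 ((602.0399780273438, -44.06166458129883), 49.84684753417969) [86.80167127 93.01681786 98.40349034]
pan [498. 238.] 934 ((797.929931640625, 88.63296508789062), 23.684459686279297) [ 75.63773185  86.38911017 108.95596789]
```

View pics/w2.png

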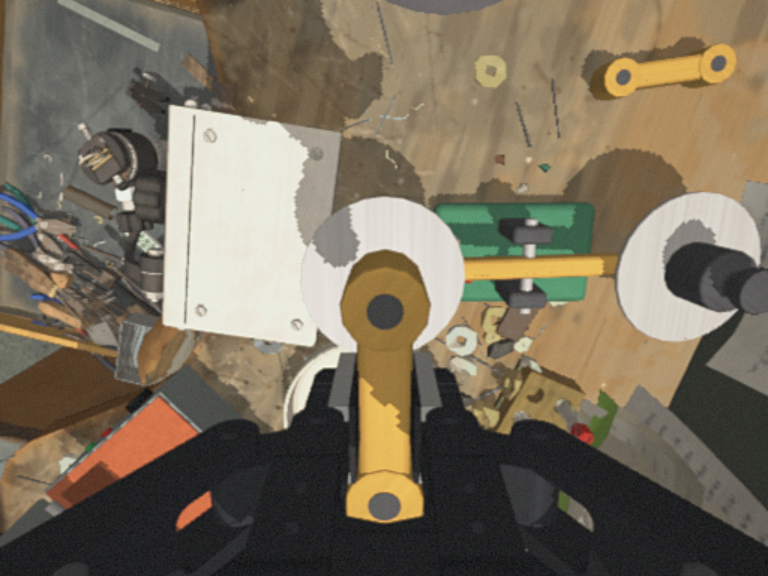

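Link C hangs square over the front pan (385,272); beam lies nearly horizontal in the view. Lower it.

```bash
python3 -m inch '[0.002,-0.002,-0.04,0,0,0,255, 0,0,-0.04,0,0,0,255, 0,0,-0.03,0,0,0,255, 0,0,-0.013,0,0,0,255, 0,0,-0.005,0,0,0,255,0,0,0,0,0,0,255]' 
python3 -m inch '[0,0,0,0,0,0,180, 0,0,0,0,0,0,120,0,0,0,0,0,0,100,0,0,0,0,0,0,100,0,0,0,0,0,0,100,0,0,0.01,0,0,0,100,0,0,0.03,0,0,0,60,0,0,0.045,0,0,0,0,0,0,0.04,0,0,0,0,0,0,0,0,0,0,0]' 
cat >> h.py <<'E'
def read():
    p,d,W,s=snap('wrist'); tcp(s); links(W,p,60,140)
    hsv=cv2.cvtColor(p,cv2.COLOR_RGB2HSV)
    m=(hsv[...,1]<60)&(hsv[...,2]>120)&(W[...,2]>55)&(W[...,2]<115)&(np.hypot(W[...,0]-602,W[...,1]+44)<55)
    q=W[m]; A=np.c_[q[:,:2]-[602,-44],np.ones(len(q))]; c=np.linalg.lstsq(A,q[:,2],rcond=None)[0]
    print('pan n',len(q),'z at centre',c[2].round(1),'slope',c[:2].round(3))
    return p,W
E
python3 - <<'E'
from h import *
p,W=read(); save(p,'w3.png')
E
```

```text
time: 5.8
tool_pos: [602.2, -41.5, 103.0]
tcp_rot: [180.0, 0.0, 135.0]
ft_force: [-0.3, -0.0, -1.3]
finger_gap: 14.9
time: 6.8
tool_pos: [605.6, -42.6, 236.4]
tcp_rot: [179.6, 0.6, 135.0]
ft_force: [-0.9, -0.1, 0.5]
finger_gap: 85.3
t 6.8 tcp [605.6 -42.6 236.4] rpy [179.6   0.6 135. ] gap 85.3 F [-0.9 -0.1  0.5]
link [256. 182.] 1815 c [606.5 -41.8] sz [24. 89.] ang 135.1 z [112.7 114.5 116.2]
link [342. 171.] 1068 c [668.2  22.5] sz [92. 14.] ang 44.8 z [60.6 63.9 67.5]
pan n 6595 z at centre 89.7 slope [-0.06  -0.059]
```

```bash
python3 -m inch '[0,0,0,0,0,0,0,0,0,0,0,0,0,0,0,0,0,0,0,0,0,0,0,0,0,0,0,0,0,0,0,0,0,0,0,0,0,0,0,0,0,0,0,0,0,0,0,0,0]'
python3 - <<'E'
from h import *
p,W=read(); save(p,'w3.png')
E
```

```text
time: 7.55
tool_pos: [601.9, -42.0, 227.2]
tcp_rot: [-180.0, -0.0, 135.0]
ft_force: [0.3, 0.4, 0.3]
finger_gap: 85.4
t 7.55 tcp [601.9 -42.  227.2] rpy [-180.   -0.  135.] gap 85.4 F [0.3 0.4 0.3]
link [259. 189.] 1931 c [607.2 -43.1] sz [24. 92.] ang 135.1 z [112.5 114.5 116.2]
link [348. 178.] 1117 c [669.2  23.7] sz [94. 14.] ang 44.7 z [60.5 63.8 67.5]
pan n 6915 z at centre 89.7 slope [-0.059 -0.061]
```

View pics/w3.png

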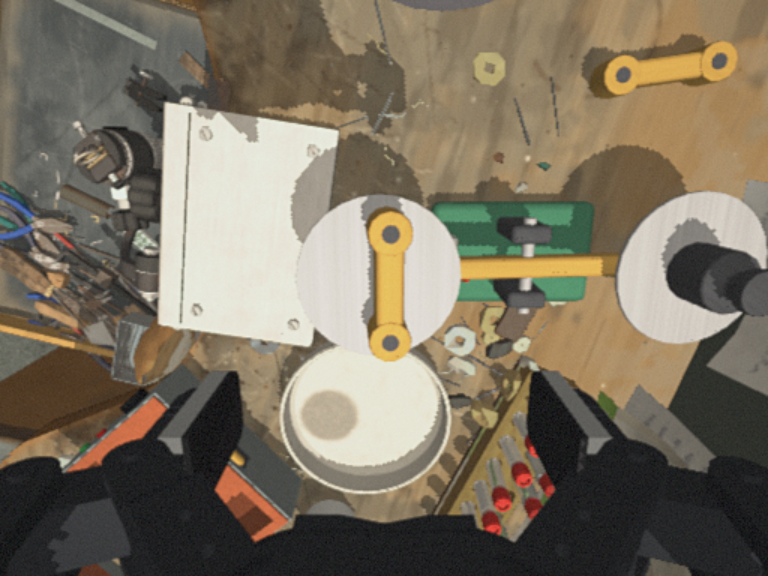

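Link C lies on the pan at (390,285); pan slopes -0.085 rad = front pan up → C is light. Dish at (366,418).

```bash
python3 - <<'E'
from h import *
p,d,W,s=snap('wrist'); np.savez('w3',p=p,W=W)
hsv=cv2.cvtColor(p,cv2.COLOR_RGB2HSV)
near=np.hypot(W[...,0]-693,W[...,1]+160)<100
for a,b in((20,33),(2,9)):
    m=(hsv[...,1]<90)&(hsv[...,2]>130)&(W[...,2]>a)&(W[...,2]<b)&near
    m=cv2.morphologyEx(m.astype(np.uint8),cv2.MORPH_OPEN,np.ones((2,2)))
    k,l,st,ce=cv2.connectedComponentsWithStats(m); i=1+st[1:,4].argmax(); q=W[l==i]
    rc=cv2.minEnclosingCircle(q[:,:2].astype(np.float32)); print(a,b,st[i],ce[i],np.round(rc[0]),rc[1],np.nanmedian(q,0))
E
```

```text
20 33 [188 230 114 100 816] [245.06372549 282.68627451] [ 695. -158.] 80.55715942382812 [ 697.78427354 -154.96128905   27.70567023]
2 9 [ 195  233  101   84 6507] [244.57015522 274.44982327] [ 689. -148.] 64.72138977050781 [ 691.51259447 -151.06598515    5.96607741]
```

```bash
python3 -m inch '[0.004,0,-0.04,0,0,0,0, 0,-0.001,-0.04,0,0,0,60, 0,0,-0.03,0,0,0,60, 0,0,-0.012,0,0,0,60,0,0,-0.006,0,0,0,60,0,0,-0.002,0,0,0,60,0,0,0,0,0,0,60]'
```

```text
time: 8.35
tool_pos: [607.0, -43.2, 99.0]
tcp_rot: [179.9, 0.1, 135.0]
ft_force: [-0.6, -0.6, 0.1]
finger_gap: 65.2
```

```bash
python3 -m inch '[0,0,-0.003,0,0,0,60,0,0,0,0,0,0,255,0,0,0,0,0,0,255,0,0,0,0,0,0,255,0,0,0,0,0,0,255,0,0,0,0,0,0,255,0,0,0,0,0,0,255]' 60
python3 -m inch '[0,0,0.02,0,0,0,255,0,0,0.04,0,0,0,255,0,0,0.04,0,0,0,255,0,0,0.03,0,0,0,255,0,0,0,0,0,0,255]'
python3 - <<'E'
from h import *
from scipy.optimize import least_squares
z=np.load('w3.npz');p=z['p'];W=z['W']
hsv=cv2.cvtColor(p,cv2.COLOR_RGB2HSV)
m=(hsv[...,1]<90)&(hsv[...,2]>100)&(W[...,2]>25)&(W[...,2]<31)&(np.hypot(W[...,0]-694,W[...,1]+157)<85)
q=W[m][:,:2]
f=least_squares(lambda c:np.hypot(q[:,0]-c[0],q[:,1]-c[1])-c[2],[694,-157,67],loss='soft_l1',f_scale=2); print(f.x,len(q))
E
```

```text
time: 9.05
tool_pos: [605.9, -43.1, 94.3]
tcp_rot: [-180.0, 0.0, 135.0]
ft_force: [0.5, 0.5, 0.4]
finger_gap: 14.1
time: 9.55
tool_pos: [608.7, -43.4, 230.6]
tcp_rot: [179.7, 0.4, 135.0]
ft_force: [0.7, -0.6, -0.8]
finger_gap: 14.4
[ 686.45826611 -147.43802185   66.76578614] 957
```

```bash
python3 -m inch '[0.016,-0.030,0,0,0,0,255,0.016,-0.030,0,0,0,0,255,0.017,-0.030,0,0,0,0,255,0.017,-0.031,0,0,0,0,255,0,0,-0.04,0,0,0,255,0,0,-0.045,0,0,0,255,0,0,-0.045,0,0,0,255,0,0,-0.04,0,0,0,255,0,0,-0.025,0,0,0,255,0,0,0,0,0,0,255]'
python3 - <<'E'
from h import *
tcp()
p,d,W,s=snap('wrist'); save(p,'w4.png')
E
```

```text
time: 10.55
tool_pos: [666.6, -162.4, 21.6]
tcp_rot: [-179.7, -0.6, 135.0]
ft_force: [0.3, 0.8, -2.2]
finger_gap: 14.4
t 10.55 tcp [ 666.6 -162.4   21.6] rpy [-179.7   -0.6  135. ] gap 14.4 F [ 0.3  0.8 -2.2]
```

```bash
python3 -m inch '[0,0,0,0,0,0,255,0,0,0,0,0,0,255,0,0,0,0,0,0,255]'
```

```text
time: 10.9
tool_pos: [673.5, -164.5, 31.9]
tcp_rot: [179.9, 0.2, 135.0]
ft_force: [-0.0, -0.1, -1.9]
finger_gap: 14.6
```

View pics/w4.png

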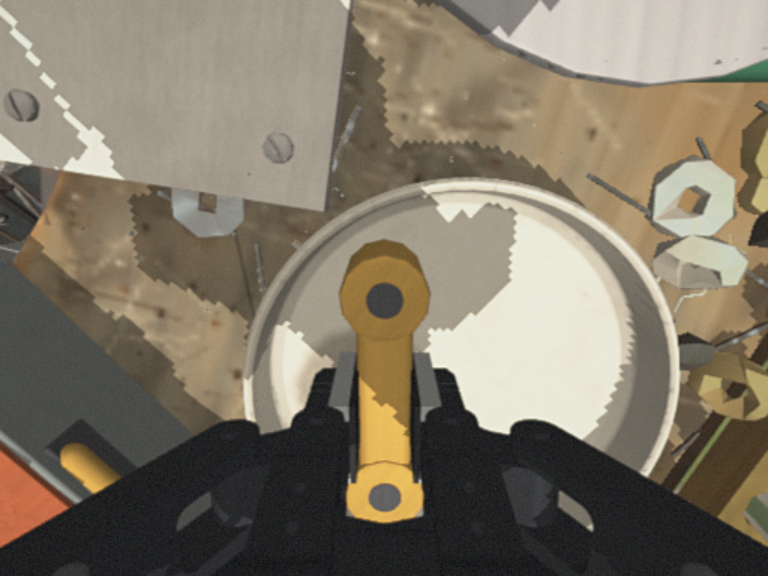

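```bash
python3 -m inch '[0,0,-0.01,0,0,0,255,0,0,-0.006,0,0,0,255,0,0,-0.004,0,0,0,255,0,0,0,0,0,0,255,0,0,0,0,0,0,170,0,0,0,0,0,0,170,0,0,0,0,0,0,170,0,0,0.01,0,0,0,170,0,0,0.03,0,0,0,170,0,0,0.04,0,0,0,170]'
python3 -m inch '[0,0,0.045,0,0,0,0,0,0,0.045,0,0,0,0,0,0,0.03,0,0,0,0,0,0,0.01,0,0,0,0,0,0,0,0,0,0,0,0,0,0,0,0,0,0]'
python3 - <<'E'
from h import *
p,d,W,s=snap('wrist'); tcp(s); links(W,p,15,50); np.savez('w5',p=p,W=W); save(p,'w5.png')
E
```

```text
time: 11.9
tool_pos: [669.9, -163.4, 87.6]
tcp_rot: [-179.9, -0.3, 135.0]
ft_force: [1.2, 0.3, -0.7]
finger_gap: 28.7
time: 12.5
tool_pos: [671.2, -163.8, 217.5]
tcp_rot: [-179.9, -0.1, 135.0]
ft_force: [-0.2, 0.5, -1.2]
finger_gap: 85.6
t 12.5 tcp [ 671.2 -163.8  217.5] rpy [-1.799e+02 -1.000e-01  1.350e+02] gap 85.6 F [-0.2  0.5 -1.2]
link [257. 169.] 1207 c [ 670.2 -161.7] sz [23. 85.] ang 135.0 z [29.  30.8 32.3]
link [369. 222.] 4149 c [ 818.2 -141.8] sz [ 51. 266.] ang 109.5 z [25.4 26.7 27.9]
```

View pics/w5.png

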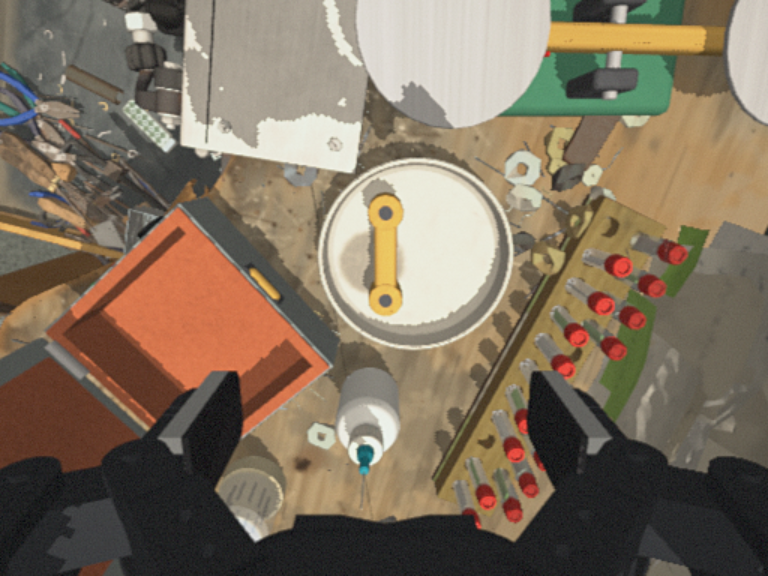

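Link C lies in the dish (385,255). Kiln chamber at (190,330), door open lower left, bottle standing at (366,420). Next: link B.

```bash
python3 - <<'E'
from h import *
z=np.load('w5.npz');p=z['p'];W=z['W']
hsv=cv2.cvtColor(p,cv2.COLOR_RGB2HSV)
near=np.hypot(W[...,0]-625,W[...,1]+315)<110
for nm,m in(('rim',near&(W[...,2]>56)&(W[...,2]<63)),('floor',near&(W[...,2]>9)&(W[...,2]<18)&((hsv[...,0]<12)|(hsv[...,0]>172))&(hsv[...,1]>110))):
    m=cv2.morphologyEx(m.astype(np.uint8),cv2.MORPH_OPEN,np.ones((2,2)))
    k,l,st,ce=cv2.connectedComponentsWithStats(m); i=1+st[1:,4].argmax(); q=W[l==i]
    rc=cv2.minAreaRect(q[:,:2].astype(np.float32)); print(nm,st[i],rc, cv2.boxPoints(rc).round())
m=(W[...,2]>60)&(W[...,2]<150)&(np.hypot(W[...,0]-760,W[...,1]+260)<80)
print('bottle',np.nanmedian(W[m],0),m.sum())
E
python3 -m inch '[-0.005,0.02,0,0,0,-8,0,-0.010,0.04,0.0,0,0,-8,0,-0.010,0.04,0,0,0,-8,0,-0.010,0.04,0,0,0,-8,0,-0.010,0.04,0,0,0,-8,0,-0.010,0.04,0,0,0,-8,0,-0.010,0.04,0,0,0,-8,0,-0.010,0.04,0,0,0,-8,0,-0.010,0.04,0,0,0,-8,0,-0.010,0.035,0,0,0,-8,0]'
python3 -m inch '[-0.002,0.005,0,0,0,-7.5,0,0,0,0,0,0,0,0,0,0,0,0,0,0,0]'
python3 - <<'E'
from h import *
p,d,W,s=snap('wrist'); tcp(s); links(W,p,15,50)
E
```

```text
rim [  31  143  193  150 4277] ((626.895263671875, -305.1355285644531), (215.29296875, 161.6435089111328), 83.45626068115234) [[ 534. -403.]
 [ 695. -421.]
 [ 719. -207.]
 [ 559. -189.]]
floor [  68  158  135  112 7359] ((638.6787719726562, -287.88031005859375), (180.30702209472656, 103.2122802734375), 64.05226135253906) [[ 553. -346.]
 [ 646. -392.]
 [ 725. -229.]
 [ 632. -184.]]
bottle [ 738.96477057 -251.69042615   63.65695369] 1391
time: 13.55
tool_pos: [574.9, 212.6, 216.4]
tcp_rot: [-179.8, 0.2, 54.7]
ft_force: [0.3, -0.3, -0.4]
finger_gap: 85.5
time: 13.85
tool_pos: [574.2, 215.4, 217.4]
tcp_rot: [-179.9, 0.2, 47.7]
ft_force: [-0.3, 0.4, -0.3]
finger_gap: 85.3
t 13.85 tcp [574.2 215.4 217.4] rpy [-179.9    0.2   47.7] gap 85.3 F [-0.3  0.4 -0.3]
link [331. 148.] 1405 c [646.9 178.7] sz [86. 25.] ang 52.7 z [21.7 26.  27.6]
link [259. 170.] 1260 c [574.6 211.9] sz [88. 24.] ang 47.2 z [23.6 26.1 27.6]
```

```bash
python3 -m inch '[0,-0.003,-0.035,0,0,0,100,0,0,-0.045,0,0,0,100,0,0,-0.045,0,0,0,100,0,0,-0.04,0,0,0,100,0,0,-0.025,0,0,0,100,0,0,-0.014,0,0,0,100,0,0,-0.007,0,0,0,100,0,0,0,0,0,0,100,0,0,0,0,0,0,100]'
python3 -m inch '[0,0,0,0,0,0,255,0,0,0,0,0,0,255,0,0,0,0,0,0,255,0,0,0,0,0,0,255,0,0,0,0,0,0,255,0,0,0,0,0,0,255]'
```

```text
time: 14.8
tool_pos: [576.3, 213.1, 10.1]
tcp_rot: [179.9, -0.1, 47.5]
ft_force: [-0.3, 0.8, -0.3]
finger_gap: 52.3
time: 15.4
tool_pos: [575.9, 213.3, 9.7]
tcp_rot: [179.9, -0.1, 47.5]
ft_force: [-0.2, 0.5, 5.4]
finger_gap: 14.4
```

```bash
python3 -m inch '[0,0,0.01,0,0,0,255,0,0,0.03,0,0,0,255,0,0,0.04,0,0,0,255,0,0,0.045,0,0,0,255,0,0,0.045,0,0,0,255,0.001,-0.01,0.03,0,0,8,255,0.002,-0.025,0.01,0,0,8,255,0.003,-0.028,0,0,0,8,255,0.003,-0.028,0,0,0,8,255,0.003,-0.028,0,0,0,8,255]' 
python3 -m inch '[0.003,-0.028,0,0,0,8,255,0.003,-0.028,0,0,0,8,255,0.003,-0.028,0,0,0,8,255,0.003,-0.028,0,0,0,8,255,0.002,-0.018,0,0,0,8,255,0,-0.008,0,0,0,7.5,255,0,0,0,0,0,0,255,0,0,0,0,0,0,255]' 
python3 - <<'E'
from h import *
tcp()
E
```

```text
time: 16.4
tool_pos: [586.6, 93.1, 218.9]
tcp_rot: [180.0, -0.0, 87.9]
ft_force: [0.6, -1.0, -1.8]
finger_gap: 14.7
time: 17.2
tool_pos: [600.6, -43.8, 218.5]
tcp_rot: [180.0, -0.0, 134.8]
ft_force: [0.2, 0.5, -2.4]
finger_gap: 14.1
t 17.2 tcp [600.6 -43.8 218.5] rpy [180.   -0.  134.8] gap 14.1 F [ 0.2  0.5 -2.4]
```

```bash
python3 -m inch '[0.001,0,-0.03,0,0,0,255,0,0,-0.04,0,0,0,255,0,0,-0.025,0,0,0,255,0,0,-0.01,0,0,0,255,0,0,-0.005,0,0,0,255,0,0,0,0,0,0,255,0,0,0,0,0,0,255]'
python3 -m inch '[0,0,0,0,0,0,180,0,0,0,0,0,0,100,0,0,0,0,0,0,100,0,0,0,0,0,0,100,0,0,0.005,0,0,0,100,0,0,0.02,0,0,0,60,0,0,0.04,0,0,0,0,0,0,0.035,0,0,0,0,0,0,0.015,0,0,0,0,0,0,0,0,0,0,0]'
python3 -m inch '[0,0,0,0,0,0,0,0,0,0,0,0,0,0,0,0,0,0,0,0,0,0,0,0,0,0,0,0,0,0,0,0,0,0,0,0,0,0,0,0,0,0,0,0,0,0,0,0,0]'
python3 - <<'E'
from h import *
p,W=read(); save(p,'w6.png')
E
```

```text
time: 17.9
tool_pos: [603.2, -44.0, 110.3]
tcp_rot: [179.9, 0.1, 135.0]
ft_force: [1.0, 0.1, -1.9]
finger_gap: 14.7
time: 18.9
tool_pos: [603.6, -44.3, 226.8]
tcp_rot: [179.8, 0.3, 135.0]
ft_force: [-0.1, -0.5, 0.3]
finger_gap: 85.3
time: 19.6
tool_pos: [601.9, -44.1, 223.2]
tcp_rot: [180.0, 0.0, 135.0]
ft_force: [-0.8, -0.2, -0.1]
finger_gap: 85.4
t 19.6 tcp [601.9 -44.1 223.2] rpy [180.   0. 135.] gap 85.4 F [-0.8 -0.2 -0.1]
link [258. 191.] 1948 c [604.8 -44.1] sz [23. 85.] ang 134.2 z [111.6 113.5 115.1]
link [355. 177.] 1244 c [672.2  26.7] sz [103.  14.] ang 44.8 z [60.4 63.6 66.9]
pan n 7125 z at centre 88.4 slope [-0.051 -0.052]
```

B too leaves the front pan up (slope -0.073): light. Check clearance around the dish's other side before placing.

```bash
python3 - <<'E'
from h import *
z=np.load('w5.npz');W=z['W'];p=z['p']
u=np.array([1,1])/2**.5; n=np.array([-1,1])/2**.5
q=W.reshape(-1,3); q=q[np.isfinite(q).all(1)]; e=q[:,:2]-[702,-134]; a=e@u;b=e@n
for lo in range(-100,140,15):
    k=(a>lo)&(a<=lo+15)&(abs(b)<45); print(lo,k.sum(),np.percentile(q[k,2],[50,99]).round() if k.sum() else '')
E
python3 -m inch '[0.003,0,-0.03,0,0,0,60,0,0,-0.04,0,0,0,60,0,0,-0.03,0,0,0,60,0,0,-0.015,0,0,0,60,0,0,-0.008,0,0,0,60,0,0,-0.004,0,0,0,60,0,0,0,0,0,0,60,0,0,0,0,0,0,60]'
```

```text
-100 6200 [268. 292.]
-85 4773 [294. 309.]
-70 3913 [301. 313.]
-55 3558 [297. 305.]
-40 3688 [297. 312.]
-25 4271 [301. 311.]
-10 5886 [264. 305.]
5 6036 [283. 298.]
20 3190 [282. 293.]
35 1032 [13. 29.]
50 900 [-0. 21.]
65 1453 [ 8. 73.]
80 1727 [25. 73.]
95 1631 [27. 74.]
110 1335 [28. 74.]
125 1136 [34. 74.]
time: 20.45
tool_pos: [606.1, -44.2, 98.1]
tcp_rot: [179.9, 0.1, 135.0]
ft_force: [-0.3, 0.8, 0.7]
finger_gap: 65.4
```

```bash
python3 -m inch '[0,0,-0.001,0,0,0,255,0,0,0,0,0,0,255,0,0,0,0,0,0,255,0,0,0,0,0,0,255,0,0,0,0,0,0,255,0,0,0,0,0,0,255]' 60
python3 -m inch '[0,0,0.01,0,0,0,255,0,0,0.03,0,0,0,255,0,0,0.04,0,0,0,255,0,0,0.03,0,0,0,255,0.02,-0.02,0.015,0,0,0,255,0.03,-0.027,0,0,0,0,255,0.03,-0.027,0,0,0,0,255,0.017,-0.016,0,0,0,0,255,0,0,0,0,0,0,255,0,0,0,0,0,0,255]'
```

```text
time: 21.05
tool_pos: [604.9, -44.1, 95.3]
tcp_rot: [180.0, 0.0, 135.0]
ft_force: [0.2, -0.7, -0.4]
finger_gap: 14.5
time: 22.05
tool_pos: [701.6, -134.1, 219.9]
tcp_rot: [-180.0, -0.1, 135.0]
ft_force: [-0.3, 0.7, -1.3]
finger_gap: 14.5
```

```bash
python3 -m inch '[0,0,-0.035,0,0,0,255,0,0,-0.045,0,0,0,255,0,0,-0.045,0,0,0,255,0,0,-0.035,0,0,0,255,0,0,-0.02,0,0,0,255,0,0,-0.01,0,0,0,255,0,0,0,0,0,0,255,0,0,0,0,0,0,255,0,0,0,0,0,0,255]'
python3 - <<'E'
from h import *
p,d,W,s=snap('wrist'); save(p,'w6.png'); tcp(s)
E
```

```text
time: 22.95
tool_pos: [703.5, -134.3, 33.1]
tcp_rot: [179.9, 0.2, 135.0]
ft_force: [-0.5, 0.1, -1.7]
finger_gap: 14.3
t 22.95 tcp [ 703.5 -134.3   33.1] rpy [179.9   0.2 135. ] gap 14.3 F [-0.5  0.1 -1.7]
```

View pics/w6.png

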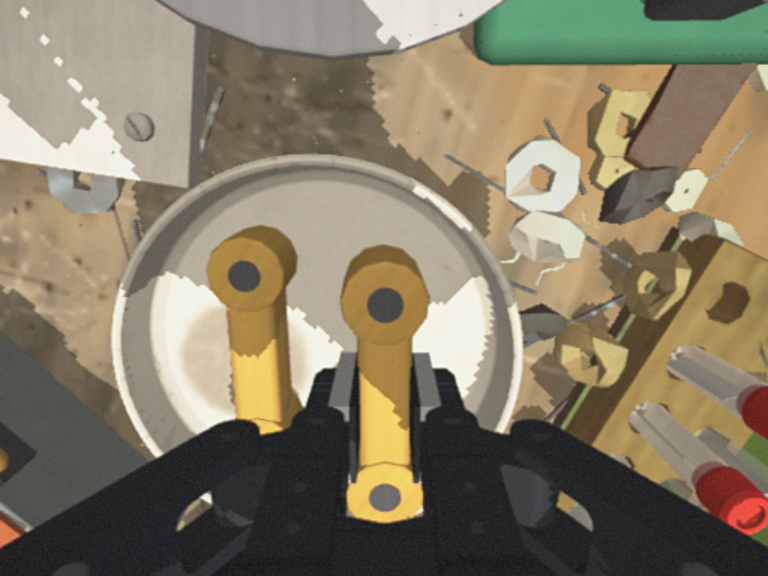

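Link B hangs over the dish's right half (385,400), C at (260,350), fingers clear of both. Lower and release narrowly.

```bash
python3 -m inch '[0,0,-0.01,0,0,0,255,0,0,-0.006,0,0,0,255,0,0,-0.004,0,0,0,255,0,0,0,0,0,0,255,0,0,0,0,0,0,255,0,0,0,0,0,0,185,0,0,0,0,0,0,185,0,0,0,0,0,0,185,0,0,0.008,0,0,0,185,0,0,0.025,0,0,0,185]'
python3 -m inch '[0,0,0.04,0,0,0,185,0,0,0.045,0,0,0,0,0,0,0.045,0,0,0,0,0,0,0.03,0,0,0,0,0,0,0.015,0,0,0,0,0,0,0,0,0,0,0,0,0,0,0,0,0,0]'
python3 - <<'E'
from h import *
p,d,W,s=snap('wrist'); tcp(s); links(W,p,15,50); np.savez('w7',p=p,W=W); save(p,'w7.png')
E
```

```text
time: 24.0
tool_pos: [699.1, -133.3, 39.9]
tcp_rot: [-179.8, -0.3, 135.0]
ft_force: [0.1, -0.1, 1.2]
finger_gap: 23.7
time: 24.7
tool_pos: [701.3, -133.8, 216.3]
tcp_rot: [-179.9, -0.1, 135.0]
ft_force: [-0.3, -0.2, -1.0]
finger_gap: 85.3
t 24.7 tcp [ 701.3 -133.8  216.3] rpy [-1.799e+02 -1.000e-01  1.350e+02] gap 85.3 F [-0.3 -0.2 -1. ]
link [217. 169.] 1266 c [ 670.8 -161.7] sz [24. 86.] ang 134.9 z [28.8 30.8 32.3]
link [257. 172.] 1208 c [ 702.4 -133.7] sz [23. 85.] ang 134.9 z [29.1 30.9 32.3]
link [334. 218.] 4000 c [ 818.  -141.8] sz [ 51. 265.] ang 108.3 z [25.3 26.7 28. ]
```

Both lie flat in the dish. Now link A.

```bash
python3 -m inch '[-0.003,0.015,0,0,0,-8,0,-0.005,0.03,0,0,0,-8,0,-0.006,0.035,0,0,0,-8,0,-0.006,0.037,0,0,0,-8,0,-0.006,0.037,0,0,0,-8,0,-0.006,0.037,0,0,0,-8,0,-0.006,0.037,0,0,0,-8,0,-0.006,0.037,0,0,0,-8,0,-0.006,0.028,0,0,0,-8,0,-0.004,0.02,0,0,0,-8,0]'
python3 -m inch '[0,0,0,0,0,-2,0,0,0,0,0,0,0,0,0,0,0,0,0,0,0]'
python3 - <<'E'
from h import *
p,d,W,s=snap('wrist'); tcp(s); links(W,p,15,50)
E
```

```text
time: 25.75
tool_pos: [645.8, 181.0, 214.7]
tcp_rot: [-179.8, 0.2, 54.8]
ft_force: [-0.2, 0.3, 0.7]
finger_gap: 85.1
time: 26.05
tool_pos: [647.0, 178.6, 216.0]
tcp_rot: [-179.9, 0.2, 53.1]
ft_force: [-0.1, -0.2, 0.8]
finger_gap: 85.6
t 26.05 tcp [647.  178.6 216. ] rpy [-179.9    0.2   53.1] gap 85.6 F [-0.1 -0.2  0.8]
link [257. 169.] 1266 c [647.5 178.6] sz [86. 24.] ang 52.6 z [24.  26.  27.6]
link [472. 258.] 1623 c [787.9 -64.1] sz [ 51. 100.] ang 111.9 z [25.2 26.4 27.6]
```

```bash
python3 -m inch '[0,0,-0.035,0,0,0,0,0,0,-0.045,0,0,0,0,0,0,-0.045,0,0,0,0,0,0,-0.04,0,0,0,0,0,0,-0.025,0,0,0,0,0,0,-0.014,0,0,0,0,0,0,-0.007,0,0,0,0,0,0,0,0,0,0,0,0,0,0,0,0,0,0]'
python3 -m inch '[0,0,0,0,0,0,255,0,0,0,0,0,0,255,0,0,0,0,0,0,255,0,0,0,0,0,0,255,0,0,0,0,0,0,255,0,0,0,0,0,0,255,0,0,0,0,0,0,255]' 60
python3 -m inch '[0,0,0.01,0,0,0,255,0,0,0.03,0,0,0,255,0,0,0.04,0,0,0,255,0,0,0.045,0,0,0,255,0,0,0.045,0,0,0,255,-0.001,-0.01,0.03,0,0,8,255,-0.004,-0.025,0.01,0,0,8,255,-0.005,-0.025,0,0,0,8,255,-0.005,-0.025,0,0,0,8,255,-0.005,-0.025,0,0,0,8,255]' 
python3 -m inch '[-0.005,-0.025,0,0,0,8,255,-0.005,-0.025,0,0,0,8,255,-0.005,-0.025,0,0,0,8,255,-0.005,-0.025,0,0,0,8,255,-0.005,-0.013,0,0,0,8,255,0,0,0,0,0,2,255,0,0,0,0,0,0,255,0,0,0,0,0,0,255]'
```

```text
time: 27.0
tool_pos: [649.3, 179.1, 9.2]
tcp_rot: [179.9, -0.1, 53.0]
ft_force: [0.8, -0.6, 1.0]
finger_gap: 85.1
time: 27.7
tool_pos: [648.2, 179.0, 7.7]
tcp_rot: [180.0, -0.0, 53.0]
ft_force: [0.1, 1.0, 2.6]
finger_gap: 14.5
time: 28.7
tool_pos: [627.1, 68.1, 217.3]
tcp_rot: [-180.0, 0.0, 93.3]
ft_force: [0.3, -0.6, -3.0]
finger_gap: 14.4
time: 29.5
tool_pos: [602.6, -43.8, 217.2]
tcp_rot: [-180.0, -0.0, 134.9]
ft_force: [-0.4, 0.6, -2.7]
finger_gap: 14.3
```

```bash
python3 -m inch '[0,0,-0.03,0,0,0,255,0,0,-0.04,0,0,0,255,0,0,-0.025,0,0,0,255,0,0,-0.01,0,0,0,255,0,0,-0.007,0,0,0,255,0,0,0,0,0,0,255,0,0,0,0,0,0,255]'
python3 -m inch '[0,0,0,0,0,0,180,0,0,0,0,0,0,100,0,0,0,0,0,0,100,0,0,0,0,0,0,100,0,0,0.005,0,0,0,100,0,0,0.02,0,0,0,60,0,0,0.04,0,0,0,0,0,0,0.035,0,0,0,0,0,0,0.015,0,0,0,0,0,0,0,0,0,0,0]'
python3 -m inch '[0,0,0,0,0,0,0,0,0,0,0,0,0,0,0,0,0,0,0,0,0,0,0,0,0,0,0,0,0,0,0,0,0,0,0,0,0,0,0,0,0,0,0,0,0,0,0,0,0]'
python3 - <<'E'
from h import *
p,W=read(); save(p,'w8.png')
z=np.load('w7.npz');p=z['p'];save(p,'w7.png',1.5)
E
```

```text
time: 30.2
tool_pos: [604.0, -44.1, 107.1]
tcp_rot: [179.9, 0.1, 135.0]
ft_force: [-0.7, -0.6, -2.0]
finger_gap: 14.8
time: 31.2
tool_pos: [604.6, -44.3, 223.9]
tcp_rot: [179.8, 0.3, 135.0]
ft_force: [-0.4, 0.0, -0.6]
finger_gap: 85.4
time: 31.9
tool_pos: [602.9, -44.0, 220.3]
tcp_rot: [180.0, 0.0, 135.0]
ft_force: [-0.9, 1.0, 0.3]
finger_gap: 85.4
t 31.9 tcp [602.9 -44.  220.3] rpy [180.   0. 135.] gap 85.4 F [-0.9  1.   0.3]
link [251. 188.] 1827 c [601.1 -49. ] sz [25. 86.] ang 134.8 z [ 97.4  99.3 100.9]
link [362. 177.] 1520 c [672.6  27.2] sz [106.  14.] ang 45.6 z [60.5 63.9 67.4]
pan n 6640 z at centre 74.2 slope [0.051 0.051]
```

View pics/w8.png

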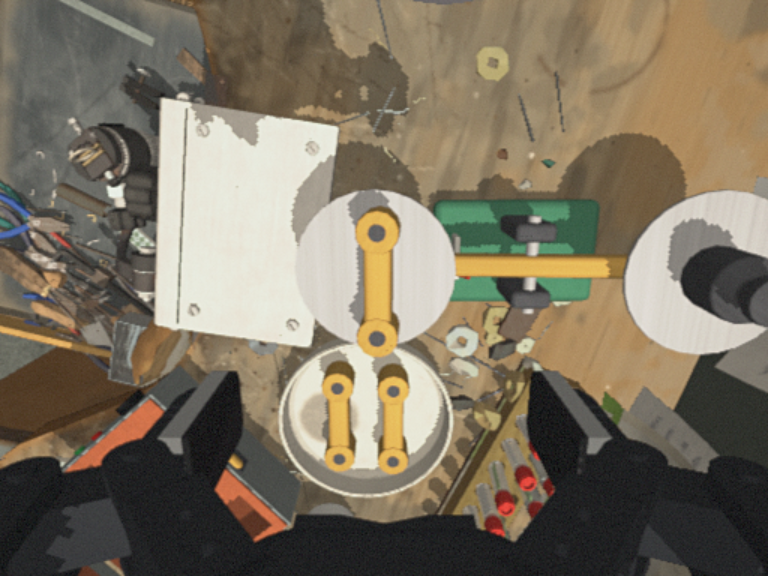

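Link A sinks the front pan (slope +0.072, pan 74 mm): full weight, for the kiln. Dish holds the two light ones (340,425), (393,425).

```bash
python3 -m inch '[-0.002,-0.005,-0.03,0,0,0,60,0,0,-0.04,0,0,0,60,0,0,-0.035,0,0,0,60,0,0,-0.018,0,0,0,60,0,0,-0.010,0,0,0,60,0,0,-0.006,0,0,0,60,0,0,0,0,0,0,60,0,0,0,0,0,0,60]'
python3 - <<'E'
from h import *
z=np.load('w5.npz');p=z['p'];W=z['W']
hsv=cv2.cvtColor(p,cv2.COLOR_RGB2HSV)
red=((hsv[...,0]<12)|(hsv[...,0]>172))&(hsv[...,1]>110)
# walls grey rim near top
m=~red&(W[...,2]>57)&(W[...,2]<63)&(W[...,1]<-230)&(W[...,1]>-420)&(W[...,0]>520)&(W[...,0]<720)
m[:,220:]&= True
q=W[m]; v=hsv[m]; k=v[:,2]<130; q=q[k]
rc=cv2.minAreaRect(q[:,:2].astype(np.float32)); print(len(q),rc,cv2.boxPoints(rc).round())
for (x,y) in [(190,203),(335,365),(260,285),(120,262),(181,225),(318,368),(48,330)]:
    print((x,y),W[round(y/1.5),round(x/1.5)].round())
E
```

```text
time: 32.75
tool_pos: [601.9, -49.2, 82.8]
tcp_rot: [179.9, 0.1, 135.0]
ft_force: [-0.1, -0.1, 1.0]
finger_gap: 65.0
178 ((635.1681518554688, -298.2331237792969), (134.8648681640625, 178.7720489501953), 85.14430236816406) [[ 540. -358.]
 [ 719. -373.]
 [ 730. -239.]
 [ 552. -223.]]
(190, 203) [ 554. -224.   44.]
(335, 365) [ 710. -259.   -2.]
(260, 285) [ 622. -230.   55.]
(120, 262) [ 550. -280.   60.]
(181, 225) [ 562. -233.   60.]
(318, 368) [ 688. -244.   61.]
(48, 330) [ 543. -351.   60.]
```

```bash
python3 -m inch '[0,0,0,0,0,0,255,0,0,0,0,0,0,255,0,0,0,0,0,0,255,0,0,0,0,0,0,255,0,0,0,0,0,0,255,0,0,0,0,0,0,255]' 60
python3 -m inch '[0,0,0.01,0,0,0,255,0,0,0.03,0,0,0,255,0,0,0.04,0,0,0,255,0,0,0.04,0,0,0,255,0.001,-0.015,0.02,0,0,-7,255,0.002,-0.03,0,0,0,-8,255,0.003,-0.04,0,0,0,-8,255,0.003,-0.04,0,0,0,-8,255,0.003,-0.04,0,0,0,-8,255,0.003,-0.038,0,0,0,-8,255]'
python3 -m inch '[0.003,-0.025,0,0,0,-3,255,0,-0.012,0,0,0,0,255,0,0,0,0,0,0,255,0,0,0,0,0,0,255]'
python3 - <<'E'
from h import *
p,d,W,s=snap('wrist'); tcp(s); save(p,'w9.png'); np.savez('w9',p=p,W=W)
E
```

```text
time: 33.35
tool_pos: [601.1, -49.1, 81.5]
tcp_rot: [180.0, 0.0, 135.0]
ft_force: [0.4, -0.4, 0.8]
finger_gap: 14.8
time: 34.35
tool_pos: [615.4, -253.5, 221.4]
tcp_rot: [-180.0, -0.0, 87.7]
ft_force: [0.6, -0.0, -1.8]
finger_gap: 14.8
time: 34.75
tool_pos: [618.8, -287.9, 221.2]
tcp_rot: [-180.0, -0.1, 85.1]
ft_force: [0.7, -0.2, -2.6]
finger_gap: 14.8
t 34.75 tcp [ 618.8 -287.9  221.2] rpy [-1.80e+02 -1.00e-01  8.51e+01] gap 14.8 F [ 0.7 -0.2 -2.6]
```

View pics/w9.png

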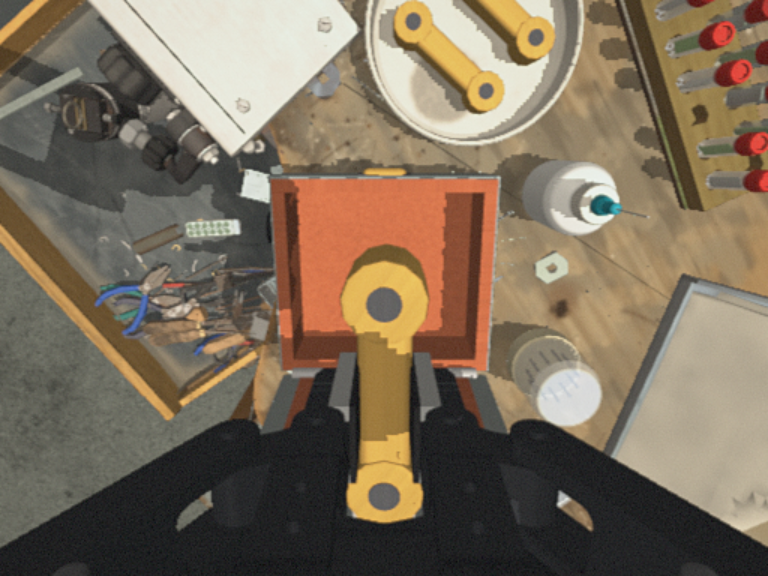

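Link A is square and centred in x over the kiln; the chamber spans (290-490, 190-360). Check y.

```bash
python3 - <<'E'
from h import *
W=np.load('w9.npz')['W']
for x,y in [(276,182),(494,182),(286,360),(490,372),(320,230),(430,230),(460,230),(330,320),(385,182),(386,200),(470,345),(470,360),(470,372),(300,380)]:
    print((x,y),W[round(y/1.5),round(x/1.5)].round())
E
```

```text
(276, 182) [ 557. -228.   60.]
(494, 182) [ 690. -240.   61.]
(286, 360) [ 547. -347.   61.]
(490, 372) [ 698. -398.   -1.]
(320, 230) [ 574. -266.   16.]
(430, 230) [ 654. -273.   17.]
(460, 230) [ 675. -275.   17.]
(330, 320) [ 573. -335.   17.]
(385, 182) [ 624. -234.   60.]
(386, 200) [ 623. -249.   16.]
(470, 345) [ 675. -356.   38.]
(470, 360) [ 671. -358.   61.]
(470, 372) [ 670. -363.   67.]
(300, 380) [ 559. -353.   80.]
```

```bash
python3 -m inch '[0,-0.003,-0.035,0,0,0,255,0,0,-0.045,0,0,0,255,0,0,-0.04,0,0,0,255,0,0,-0.03,0,0,0,255,0,0,-0.02,0,0,0,255,0,0,-0.01,0,0,0,255,0,0,0,0,0,0,255,0,0,0,0,0,0,255]'
python3 - <<'E'
from h import *
tcp()
E
```

```text
time: 35.6
tool_pos: [619.9, -291.8, 42.9]
tcp_rot: [179.9, 0.0, 85.1]
ft_force: [-0.0, 0.2, -2.2]
finger_gap: 14.4
t 35.6 tcp [ 619.9 -291.8   42.9] rpy [179.9   0.   85.1] gap 14.4 F [-0.   0.2 -2.2]
```

```bash
python3 -m inch '[0,0,-0.009,0,0,0,255,0,0,-0.006,0,0,0,255,0,0,-0.003,0,0,0,255,0,0,0,0,0,0,255,0,0,0,0,0,0,255,0,0,0,0,0,0,140,0,0,0,0,0,0,140,0,0,0,0,0,0,140,0,0,0.006,0,0,0,140,0,0,0.025,0,0,0,140]'
python3 -m inch '[0,0,0.04,0,0,0,140,0,0,0.045,0,0,0,140,0,0,0.045,0,0,0,140,0,0,0.03,0,0,0,140,0,0,0.015,0,0,0,140,0,0,0,0,0,0,140,0,0,0,0,0,0,140]'
python3 - <<'E'
from h import *
p,d,W,s=snap('wrist'); tcp(s); links(W,p,15,50); save(p,'w10.png'); np.savez('w10',p=p,W=W)
q=np.load('side.npz'); W=q['W'] 
z=W[(W[...,2]>65)&(W[...,2]<215)&(W[...,0]>530)&(W[...,0]<700)&(W[...,1]<-335)&(W[...,1]>-410)]
for h in range(65,215,15):
    k=(z[:,2]>=h)&(z[:,2]<h+15); a=z[k]
    if len(a): print(h,len(a),'x',a[:,0].min().round(),a[:,0].max().round(),'y',np.median(a[:,1]+.087*(a[:,0]-615)).round(1))
E
```

```text
time: 36.6
tool_pos: [616.4, -290.7, 51.0]
tcp_rot: [-179.7, -0.2, 85.0]
ft_force: [-0.1, 0.7, -0.5]
finger_gap: 38.5
time: 37.3
tool_pos: [618.3, -291.8, 227.3]
tcp_rot: [-179.9, -0.1, 85.0]
ft_force: [0.1, 0.1, -0.4]
finger_gap: 38.4
t 37.3 tcp [ 618.3 -291.8  227.3] rpy [-1.799e+02 -1.000e-01  8.500e+01] gap 38.4 F [ 0.1  0.1 -0.4]
link [298.  34.] 1592 c [ 670.7 -162.6] sz [23. 85.] ang 135.2 z [28.7 31.  32.6]
link [347.  16.] 821 c [ 716.5 -146.1] sz [23. 49.] ang 140.2 z [28.8 30.9 32.5]
link [464.  62.] 3322 c [ 840.6 -200. ] sz [ 50. 142.] ang 110.1 z [25.3 26.8 28.1]
link [257. 171.] 1358 c [ 619.  -296.2] sz [96. 26.] ang 84.8 z [19.7 42.  43.5]
65 88 x 542.0 682.0 y -360.6
80 85 x 541.0 682.0 y -360.1
95 98 x 543.0 680.0 y -361.3
110 91 x 541.0 683.0 y -362.4
125 100 x 542.0 677.0 y -363.2
140 100 x 543.0 680.0 y -364.3
155 94 x 543.0 682.0 y -365.0
170 118 x 542.0 680.0 y -367.4
185 117 x 540.0 682.0 y -370.4
200 32 x 556.0 640.0 y -359.2
```

Link A lies in the kiln (wrist data: centre (619,-294), top 42 mm). Door leans to about 1.63 rad. Go round behind it with the fingers shut.

```bash
python3 -m inch '[0,0,0.02,0,0,0,255,-0.001,-0.012,0.01,0,0,0,255,-0.002,-0.025,0,0,0,0,255,-0.002,-0.03,0,0,0,0,255,-0.002,-0.028,0,0,0,0,255,-0.002,-0.018,0,0,0,0,255,-0.001,-0.010,0,0,0,0,255,0,0,0,0,0,0,255,0,0,0,0,0,0,255]' 
python3 - <<'E'
from h import *
p,d,W,s=snap('scene'); tcp(s); save(p,'s2.png')
E
```

```text
time: 38.25
tool_pos: [608.8, -414.1, 257.9]
tcp_rot: [-179.9, -0.1, 85.0]
ft_force: [-0.6, 0.9, 0.2]
finger_gap: -0.2
t 38.25 tcp [ 608.8 -414.1  257.9] rpy [-1.799e+02 -1.000e-01  8.500e+01] gap -0.2 F [-0.6  0.9  0.2]
```

View pics/s2.png

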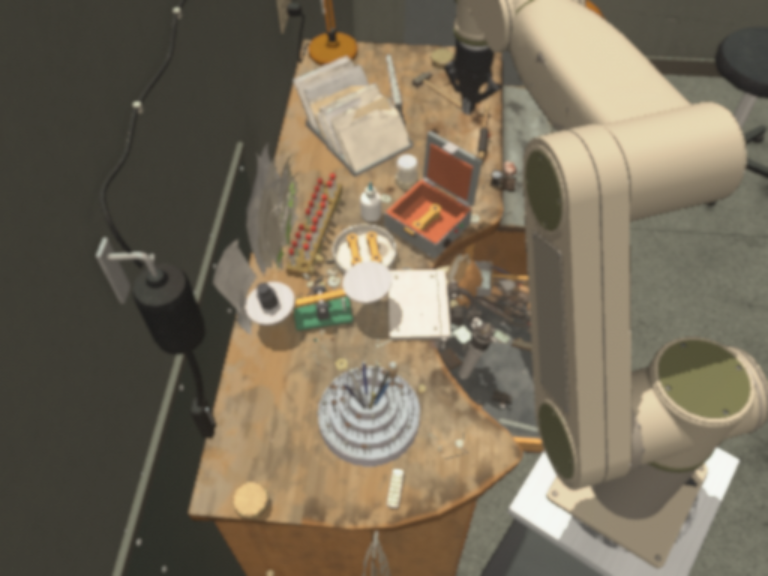

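Gripper at (470,65) is beyond the door (455,165); link A in kiln (428,217), two in dish, no fourth link on the bench. Descend and begin the push.

```bash
python3 -m inch '[0,0,-0.025,0,0,0,255,0,0,-0.03,0,0,0,255,0,0,-0.02,0,0,0,255,0,0,-0.01,0,0,0,255,0,0,-0.004,0,0,0,255,0,0,0,0,0,0,255,0,0,0,0,0,0,255]' 
python3 -m inch '[0,0.008,0,0,0,0,255,0,0.010,0,0,0,0,255,0,0.008,0,0,0,0,255,0,0.006,0,0,0,0,255,0,0.006,0,0,0,0,255,0,0.006,0,0,0,0,255,0.001,0.006,0,0,0,0,255,0,0,0,0,0,0,255,0,0,0,0,0,0,255]'
```

```text
time: 39.0
tool_pos: [609.6, -415.3, 172.2]
tcp_rot: [179.9, 0.1, 85.0]
ft_force: [-0.2, -0.1, 0.8]
finger_gap: -0.2
time: 39.9
tool_pos: [609.7, -364.5, 169.8]
tcp_rot: [-180.0, -0.0, 85.0]
ft_force: [0.1, -0.9, 0.6]
finger_gap: 0.1
```

```bash
python3 -m inch '[0.001,0.012,-0.002,0,0,0,255,0.001,0.012,-0.002,0,0,0,255,0.001,0.010,-0.004,0,0,0,255,0.001,0.010,-0.004,0,0,0,255,0.001,0.009,-0.006,0,0,0,255,0.001,0.009,-0.006,0,0,0,255,0,0,0,0,0,0,255,0,0,0,0,0,0,255]' 
python3 - <<'E'
from h import *
tcp()
p,d,W,s=snap('side'); save(p[60:220,200:420],'s3.png',3)
E
```

```text
time: 40.7
tool_pos: [615.7, -302.5, 145.7]
tcp_rot: [-180.0, -0.0, 85.0]
ft_force: [-0.4, 0.3, 0.1]
finger_gap: -0.3
t 40.7 tcp [ 615.7 -302.5  145.7] rpy [-180.   -0.   85.] gap -0.3 F [-0.4  0.3  0.1]
```

View pics/s3.png

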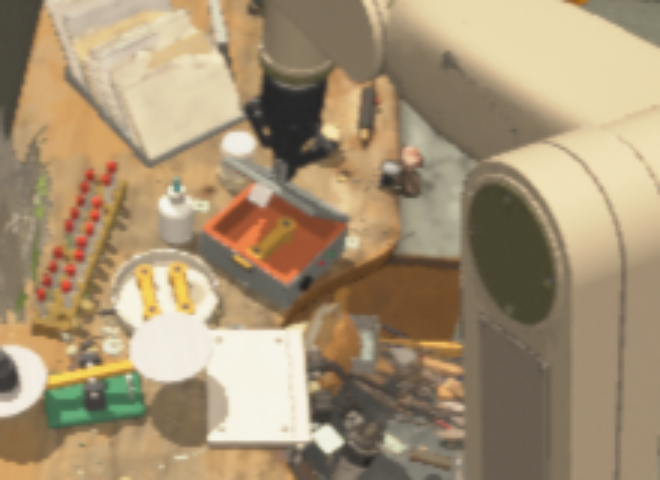

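The door follows the fingers, leaning over the kiln at (290,185). Carry on.

```bash
python3 -m inch '[0.001,0.008,-0.008,0,0,0,255,0.001,0.008,-0.008,0,0,0,255,0.001,0.006,-0.009,0,0,0,255,0.001,0.006,-0.009,0,0,0,255,0.001,0.005,-0.010,0,0,0,255,0,0.004,-0.010,0,0,0,255,0,0.001,-0.005,0,0,0,255,0,0,-0.005,0,0,0,255,0,0,0,0,0,0,255,0,0,0,0,0,0,255]'
```

```text
time: 41.75
tool_pos: [620.9, -265.3, 82.5]
tcp_rot: [180.0, 0.0, 85.0]
ft_force: [0.5, -0.5, -0.4]
finger_gap: 0.2
```

```bash
python3 -m inch '[0,0.002,-0.002,0,0,0,255,0,0,-0.002,0,0,0,255,0,0,-0.002,0,0,0,255,0,0,-0.002,0,0,0,255,0,0,0,0,0,0,255,0,0,0,0,0,0,255]'
python3 -m inch '[0,0,-0.002,0,0,0,255,0,0,-0.002,0,0,0,255,0,0,0,0,0,0,255,0,0,0,0,0,0,255]'
```

```text
time: 42.35
tool_pos: [621.2, -262.8, 74.8]
tcp_rot: [180.0, -0.0, 85.0]
ft_force: [-0.8, 2.9, 3.6]
finger_gap: 0.5
time: 42.75
tool_pos: [621.2, -263.1, 71.0]
tcp_rot: [180.0, 0.0, 85.0]
ft_force: [-1.1, 2.8, 6.6]
finger_gap: 0.1
```

```bash
python3 -m inch '[0,0,-0.002,0,0,0,255,0,0,0,0,0,0,255,0,0,0,0,0,0,255]'
python3 -m inch '[0,0,-0.002,0,0,0,255,0,0,0,0,0,0,255,0,0,0,0,0,0,255]'
```

```text
time: 43.05
tool_pos: [621.3, -263.2, 70.8]
tcp_rot: [179.9, 0.0, 85.0]
ft_force: [-7.3, 5.3, 18.1]
finger_gap: -0.0
time: 43.35
tool_pos: [621.5, -263.2, 70.7]
tcp_rot: [179.9, 0.0, 85.0]
ft_force: [-13.7, 8.6, 30.1]
finger_gap: -0.0
```

Hard stop at 70.8 mm with rising force: seated. Back off and check.

```bash
python3 -m inch '[0,0,0.004,0,0,0,255,0,0,0.01,0,0,0,255,0,0,0.03,0,0,0,255,0,0,0.04,0,0,0,255,0,0,0.04,0,0,0,255,0,0,0.035,0,0,0,255,0,0,0.015,0,0,0,255,0,0,0,0,0,0,255,0,0,0,0,0,0,255,0,0,0,0,0,0,255]'
python3 - <<'E'
from h import *
p,d,W,s=snap('wrist'); tcp(s); save(p,'w11.png'); links(W,p,15,50)
c=np.array([619,-294.]);yx=np.array([.087,.996]);xx=np.array([.996,-.087])
e=W[...,:2]-c; a=e@xx; b=e@yx
m=(abs(a)<60)&(b>-50)&(b<65)&(W[...,2]>40)&(W[...,2]<100)
q=W[m]; A=np.c_[b[m],a[m],np.ones(m.sum())]; print(m.sum(),np.linalg.lstsq(A,q[:,2],rcond=None)[0].round(3),np.percentile(q[:,2],[5,50,95]).round(1))
E
```

```text
time: 44.35
tool_pos: [619.7, -262.5, 236.9]
tcp_rot: [-179.7, -0.1, 85.0]
ft_force: [-0.0, 0.0, -0.3]
finger_gap: 0.1
t 44.35 tcp [ 619.7 -262.5  236.9] rpy [-1.797e+02 -1.000e-01  8.500e+01] gap 0.1 F [-0.   0.  -0.3]
link [328.  34.] 1515 c [ 702.2 -134.6] sz [24. 85.] ang 135.2 z [28.8 30.9 32.5]
link [449.  74.] 3616 c [ 834.5 -183.3] sz [ 50. 178.] ang 110.7 z [25.4 26.8 28.1]
link [297.  68.] 1403 c [ 670.5 -162.6] sz [23. 85.] ang 135.0 z [28.9 30.9 32.5]
12429 [-1.0000e-03  0.0000e+00  7.1646e+01] [70.5 71.6 72.8]
```

View pics/w11.png

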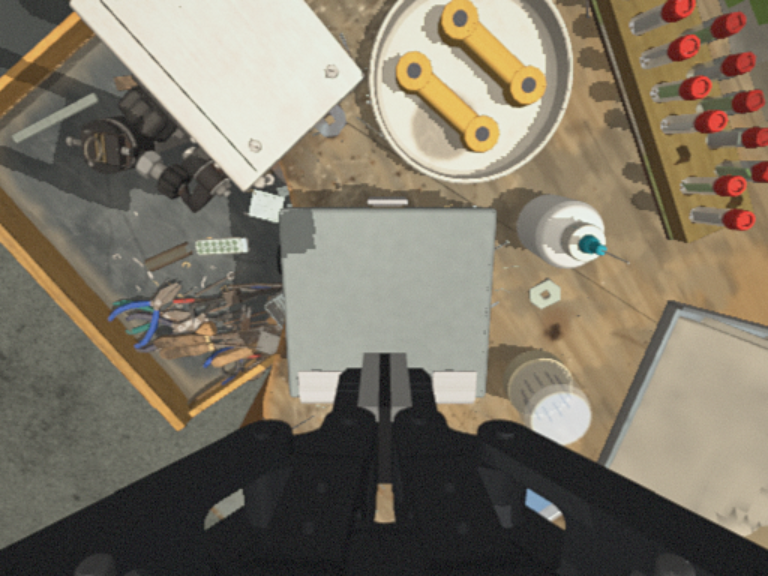

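The kiln door is shut and flat at (388,300) (slope -0.001, top at 71.6 mm). Both light links are in the dish and the bottle is standing at (565,232). Handing in.

```bash
python3 -c "
from bench import r
print(r.hand_in())"
```

```text
the job is handed in; nothing more can be done
None
```

The job is done and handed in at about 44 s, with no verdict reported. I found three links and no fourth. Each was weighed on the front pan: two left it up (tilt about -0.085 and -0.073 rad) and went into the white dish. One sank it (about +0.072 rad) and went into the kiln. I then swung the kiln door shut and pressed it home.

**Final checks:**
- **Door:** flat to within 0.001 rad, with its top at 71.6 mm. It came to a hard stop at about 30 N.
- **Links:** the two light ones lie flat in the dish. The full-weight one was last seen in the kiln before the door closed.
- **Bottle:** still standing.
- **Robot:** clear of everything.

**Disagreement:** the wrist force briefly suggested the second link was full weight (2.4 N), but the balance showed it light, so I sorted it by the balance. No other check failed or disagreed.

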